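# Trip the hidden latch of the bit case with its release pin

## Task

Take the release pin out of its wooden stand and push its rod gently down through the small ringed hole in the lid of the grey steel case, feeling for the hidden spring latch; press the latch just far enough to free the bit tray and keep it pressed until the tray has come well out. Then stand the pin back in the stand, pushed fully home, and leave the tray fully out. Never press hard with the pin on the case, and do not shift anything else on the bench.

Things in the scene. Friction and masses are not known exactly. Their poses are not given: they have to be found in the camera images.
- case: grey steel case fixed to the bench, 140 (x) x 110 (y) x 75 mm high, lid 5 mm thick. Origin: centre of its underside; x points from the tray front to the back; the tray leaves along -x. Out of sight under the lid's hole is the 22 mm square pad of a sprung latch. The pin may never press on case, latch or tray with more than 18 N
- case_hole (a point): centre of the 8.5 mm access hole with a dark ring round it, at the top of the lid (z = 75 mm), on the case's middle line, 40 mm behind its centre. The latch pad lies 23 to 53 mm below this point, different every time; it yields at about 3 N, then 0.6 N more per mm; about 6.5 mm down (7 to 8 N) the tray is freed and the force drops 1 to 2 N; 9 mm down (8.5 to 9 N) it meets a hard stop
- tray (a joint): how far the bit tray is out, m: 0 latched shut with its front flush, 0.060 fully out. It has no handle; once freed, its damped spring drives it out slowly (about 25 mm/s at first, fully out after about 4 s) and holds it there. Keep the latch down until it is out by 15 mm; it then goes on by itself
- tray_front (a point): middle of the tray's flat aluminium front plate (92 x 47 mm)
- pin: release pin, 137 mm long, 60 g, standing upright in the stand: round steel rod 6 mm thick and 83 mm long with a domed tip, a 14 mm collar from 83 to 88 mm, and a square wooden handle 20 x 20 mm from 87 to 137 mm. Origin: the rod's tip; z points up along the rod to the handle; x and y are square to the handle's flats
- stand: wooden stand fixed to the bench: block 60 x 60 mm, 55 mm high, on a foot 76 x 76 x 8 mm. Origin: centre of its underside
- stand_hole (a point): centre of the mouth of the stand's hole, 55 mm above the bench: 9 mm wide, 45 mm deep, so that the tip of a pin that is fully home is 10 mm above the bench
- marker: bystander: marker pen, 135 x 17 x 16 mm, lying loose on the bench between case and stand
- tape_measure: bystander: tape measure, 102 x 35 x 64 mm, standing loose behind the marker
- masking_tape: bystander: roll of masking tape, 100 mm across, 25 mm high, loose at the back
Things that resemble listed ones, but are neither listed nor needed, are in the scene too. Of the things that look like the pin, the smallest one is meant.

How it is judged:
On the way, in this order (a step that is already met when the one before it is completed fails the run):
1. the pin is drawn clear of the stand (z of pin in the frame of stand above 0.06 m and value of joint tray below 0.005 m), for 0.1 s.
2. with the rod in the lid's hole the latch is tripped and the tray has come out by 12 mm (z of pin in the frame of case_hole below -0.025 m and horizontal distance between pin and case_hole below 0.008 m and value of joint tray above 0.012 m), for 0.1 s.
At the end, for the whole second after the job is handed in: the tray is out by at least 54 of its 60 mm; the pin stands at rest in the stand's hole, tip within 6 mm of its axis and 5 mm of its bottom, tilted less than 0.12 rad (value of joint tray above 0.054 m and horizontal distance between pin and stand_hole below 0.006 m and z of pin in the frame of stand below 0.015 m and angle between pin's own z axis and vertical below 0.12 rad and linear speed of pin below 0.02 m/s); the robot touches nothing.
It fails at once if the pin pressed on the case, latch or tray with more than 18 N (contact force between pin and case above 18 N).
It fails at once if a bystander was shifted by more than 30 mm (distance of any of marker, tape_measure, masking_tape from where it was at the start of the episode above 0.03 m).
It also fails if it takes over 64 s, if anything falls off the work surface, if the arm or the gripper's body presses on something with over 40 N, if the wrist force passes 120 N, or if a joint passes its speed limit or range.

## Robot

A 6-joint arm with a two-finger parallel gripper is mounted at the origin on the work surface; the furniture and walls round the work are solid. World frame = base frame: x ahead of the robot, y to its left, z up, the work surface at z = 0. Lengths are in m, angles in rad, forces in N, time in s.
With the tool pointing down it reaches from about 0.3 to 0.85 m from the base axis. Payload 5.4 kg.
Tool frame: the origin (TCP) lies on the centre line of the jaws, within the pads' length; the fingertips stand 14 mm ahead of it and the grasp point (between the pads) lies 5 mm behind it; z points along the fingers, y is the line along which they close (so a half turn about z gives the same grasp; the last joint's range is limited). The gripper opens to 85 mm and grips with 20 to 120 N. Pads are 22 mm wide; open, the fingers measure 114 mm over their backs; the gripper's body (76 mm by 85 mm) begins 54 mm behind the grasp point. The pads swing forward as they close: fully open they stand 13 mm farther back than shut.
Start: joints at [-1.378, 0.158, 1.597, -0, 1.386, -0.21], TCP at [0.225, -0.529, 0.245] pointing down, gripper open.
Joint ranges: [-2.91, 2.91], [-0.94, 2.29], [0.18, 2.7], [-1.29, 4.43], [0.17, 2.64], [-3, 3]. Speed limits (rad/s): [2.57, 2.57, 3.14, 3.14, 3.14, 3.14].

## Interface

Orientations are given as a unit quaternion [x, y, z, w].
In Python, from rig import r gives the robot as it stands. The module is installed in compiled form; this text tells all that it offers.
- The arm moves only by the tool step_arm, never from a script. Its argument "targets" is a list of rows, each a list of 7 numbers: the shift along the tool's x, y, z in cm, then the turn, a rotation vector about the tool's x, y, z in rad, then the opening, from -1 (shut) to 1 (fully open). A call has 1 to 12 rows; each row is the pose to reach, as a shift and turn from the pose commanded when the call began, along the tool's axes at that moment; what a row does not reach only later rows make up. A row lasts 1/8 s, in which the tool goes at most 62.5 mm and 10.7 degrees, less where a joint would pass 70% of its speed; a pose out of reach is approached as far as the arm can. A call with a gripper value outside its range is refused whole. The fingers move at their own pace and stop on an object; "grip_force" is the grip in N (left out, the last holds). Time passes only in rows, so rows that repeat a pose let the fingers close. It gives the time, the measured TCP pose, the force, the opening and the grip force at its end, in the units of the state.
- r.get_state(): the state, without advancing time (a new reading comes with each control period).
- r.read_camera(name): name is "scene" or "top" or "wrist"; returns a dict with "color" (480x640x3 uint8, blue, green, red), "range_z" (480x640 float32, m along the optical axis (not along the pixel's ray), 0 where there is no reading), "intrinsics" (3x3 intrinsics, pixels), "k1" (the pictures are not rectified: a ray, as slopes to the right and down, at radius r is drawn at 1 + k1 r^2 times it, then the intrinsics apply), "cam_to_world" (4x4, takes a point from camera to world coordinates). Camera axes: x right, y up, looking along -z (the intrinsics and any distortion apply to the point x, -y, -z); pixel columns grow to the right and rows downward; lengths in m; the calibration is good to about 2 mm. A picture is of the moment at which its call begins.
- r.close_job(): hands the job in; it is judged then, once.
The state is a dict: "time_s": time; "joints": joint angles; "joint_velocities": joint speeds; "tau": joint torques, N m; "tool_pos": TCP position; "tool_rot": TCP orientation; "ft_force": force on the tool from outside, world axes, zero at the start; "torque": the same for the moment, N m; "finger_gap": finger opening in m; "gripper_force": force on a finger pad.
Only numpy, scipy, OpenCV 4.12 (cv2) and the standard library are available. Lean on these libraries where they do the work, as an engineer would, in place of code of your own. Each camera call takes 0.05 s, during which the arm holds its last target. There are 200 camera calls.

## Working session

There is one attempt and no reset: what is moved stays moved. The work goes in short steps, Python scripts to look and compute and a tool call to move; the robot and the scene stay as the last step left them, time stands still between calls to the robot, and variables do not carry over. Pictures are saved under pics/ and viewed, at most 10 in all, crops included, and the job is handed in when it is done.

Besides the shell and the picture viewer there is one more tool, called after ">>>" as name(argument=value, ...) on one line, values as JSON. step_arm: Moves the arm, as the interface text tells. Its arguments: {"type":"object","properties":{"targets":{"type":"array"},"grip_force":{"type":"number"}},"required":["targets"]}

```bash
mkdir -p pics; cat > h.py <<'E'
import numpy as np, cv2
from rig import r
def cam(n):
    c=r.read_camera(n); np.savez('last_%s.npz'%n,**{k:np.array(v) for k,v in c.items()}); return c
def load(n): return dict(np.load('last_%s.npz'%n))
def ray(c,u,v):
    K=np.array(c['intrinsics']);T=np.array(c['cam_to_world']);k=float(c['k1'])
    p=cv2.undistortPoints(np.array([[[u,v]]],float),K,np.array([k,0,0,0.]))[0,0]
    return T[:3,3],T[:3,:3]@np.array([p[0],-p[1],-1.])
def plane(c,u,v,z):
    o,d=ray(c,u,v); return o+d*(z-o[2])/d[2]
def pt(c,u,v):
    o,d=ray(c,u,v); return o+d*float(c['range_z'][int(v),int(u)])
def proj(c,P):
    K=np.array(c['intrinsics']);T=np.array(c['cam_to_world']);k=float(c['k1'])
    q=T[:3,:3].T@(np.array(P)-T[:3,3]); a,b=q[0]/-q[2],-q[1]/-q[2]; f=1+k*(a*a+b*b)
    return K[0,0]*a*f+K[0,2],K[1,1]*b*f+K[1,2]
E
python3 - <<'E'
from h import *
for n in ['scene','top']:
    c=cam(n); cv2.imwrite(f'pics/{n}0.png',c['color']); print(n,c['intrinsics'],c['k1'],c['cam_to_world'])
print(r.get_state())
E
```

```text
scene [[471.53300059   0.         324.17011606]
 [  0.         471.53300059 233.69446663]
 [  0.           0.           1.        ]] -0.03367298144396053 [[-0.67665008  0.43615382 -0.59322383  0.07812148]
 [-0.73625936 -0.40973649  0.53855191  0.43992404]
 [-0.00817397  0.80117779  0.59837056  0.5868055 ]
 [ 0.          0.          0.          1.        ]]
top [[579.62007407   0.         328.7759537 ]
 [  0.         579.62007407 247.07123366]
 [  0.           0.           1.        ]] -0.1886121265120108 [[ 0.0189824   0.9918477  -0.12600722  0.46437431]
 [-0.99960061  0.0214659   0.01838058 -0.00605767]
 [ 0.02093559  0.12560798  0.99185903  0.99470888]
 [ 0.          0.          0.          1.        ]]
{'time_s': 0.1, 'joints': array([-1.37810132e+00,  1.59022174e-01,  1.59812901e+00,  2.07269102e-05,
        1.38620953e+00, -2.10142811e-01]), 'joint_velocities': array([ 1.58372598e-05, -1.72004012e-03, -1.88596253e-03, -1.29424650e-03,
        1.84147667e-04, -2.89840672e-04]), 'tau': array([-4.06431691e-04, -3.96994722e+01, -3.32336247e+01, -2.13391399e-04,
        4.26481187e-03,  1.87552949e-06]), 'tool_pos': array([ 0.22527739, -0.52845669,  0.24438366]), 'tool_rot': array([ 9.79783697e-01,  2.00057804e-01,  1.78974283e-05, -8.83908036e-04]), 'ft_force': array([-0.22064418,  0.04287412,  0.18733613]), 'torque': array([-0.00316362,  0.00283458, -0.02791366]), 'gripper_force': 0.0, 'finger_gap': 0.08531095927202775}
```

View pics/scene0.png

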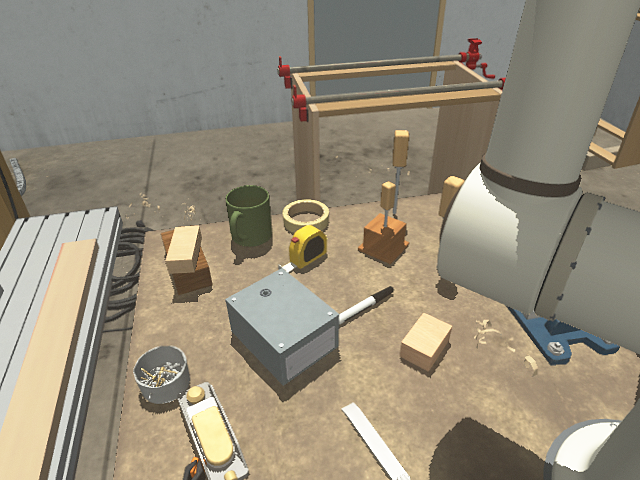

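View pics/top0.png

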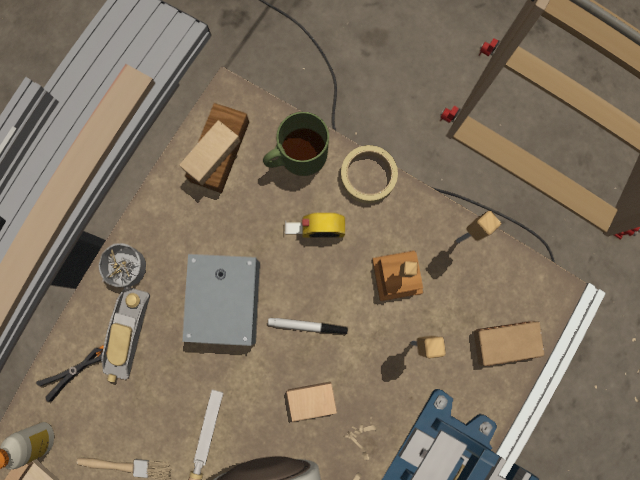

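The scene view shows the case, with its hole at (265,293), and the small pin in the stand at (388,195). Taller lookalikes stand at (400,150) and (450,195). In the top view the hole is at (221,274), the pin handle at (410,268) and the stand at (398,277).

```bash
cat > m.py <<'E'
from h import *
c=load('top'); im=c['color']
def comp(mask,u,v):
    n,l,s,ce=cv2.connectedComponentsWithStats(mask.astype(np.uint8)); 
    m=(l==l[v,u])&(mask>0); return m
hsv=cv2.cvtColor(im,cv2.COLOR_BGR2HSV)
print('hsv handle',hsv[268,410],'stand',hsv[288,400],'case',hsv[310,220],'hole',hsv[274,221],'ringdark',hsv[270:279,221,2])
# height maps
H,W=im.shape[:2]; uv=np.stack(np.meshgrid(np.arange(W),np.arange(H)),-1).reshape(-1,1,2).astype(float)
p=cv2.undistortPoints(uv,np.array(c['intrinsics']),np.array([float(c['k1']),0,0,0]))[:,0]
D=np.c_[p[:,0],-p[:,1],-np.ones(len(p))]*c['range_z'].reshape(-1,1); T=c['cam_to_world']
P=(D@T[:3,:3].T+T[:3,3]).reshape(H,W,3)
def rect(m,z,name):
    cs,_=cv2.findContours(m.astype(np.uint8),cv2.RETR_EXTERNAL,cv2.CHAIN_APPROX_NONE); k=max(cs,key=cv2.contourArea)
    w=np.array([plane(c,*q[0],z)[:2] for q in k],np.float32)
    (cx,cy),(a,b),t=cv2.minAreaRect(w*1000); print(name,round(cx,1),round(cy,1),round(a,1),round(b,1),'ang',t,'zmed',np.median(P[...,2][m]))
m=comp((abs(P[...,2]-.075)<.008)&(hsv[...,1]<90),210,310); rect(m,.075,'case')
m=comp(abs(P[...,2]-.147)<.008,410,268); rect(m,.147,'handle')
m=comp((abs(P[...,2]-.055)<.006),400,290); rect(m,.055,'stand')
hm=np.zeros((H,W),bool); hm[262:286,209:233]=True
hm&=hsv[...,2]<0.7*np.median(hsv[262:286,209:233,2]); ys,xs=np.nonzero(hm); print('hole px',xs.mean(),ys.mean(),len(xs),plane(c,xs.mean(),ys.mean(),.075)*1000)
for n,u,v in [('p2',488,224),('p3',433,347)]: print(n,P[v,u]*1000)
s=load('scene')
for q in [(388,184),(400,133),(265,293)]: print(q,pt(s,*q)*1000)
E
python3 m.py
```

```text
hsv handle [ 18 107 208] stand [ 14 156 139] case [ 68   7 142] hole [128  27  38] ringdark [ 98  93  60  38  38  42  71 123 111]
case 494.1 149.7 111.8 139.7 ang 88.13777160644531 zmed 0.07443530493457662
handle 543.5 -142.4 17.8 21.1 ang 1.0399926900863647 zmed 0.1455577797720249
stand 543.6 -143.0 58.8 61.6 ang 10.92240047454834 zmed 0.05440722507915963
hole px 220.12280701754386 273.89473684210526 57 [534.33317256 149.43228384  75.        ]
p2 [ 604.65694979 -248.57788573  191.76338979]
p3 [ 429.76960883 -167.96603663  193.32731435]
(388, 184) [ 545.04942338 -141.26728149  147.66876626]
(400, 133) [ 607.05418577 -242.36626161  194.63734955]
(265, 293) [561.24913336 134.16526029  45.61691787]
```

```bash
cat >> h.py <<'E'
from scipy.spatial.transform import Rotation as R
def go(p,yaw=None,s=None):
    """shift (cm, tool axes) and turn to reach p (mm world), tool down with tool x at yaw"""
    s=s or r.get_state(); A=R.from_quat(s['tool_rot']); d=A.inv().apply(np.array(p)/1000-s['tool_pos'])*100
    t=np.zeros(3)
    if yaw is not None:
        B=R.from_euler('z',yaw)*R.from_euler('x',np.pi); t=(A.inv()*B).as_rotvec()
    print('shift cm',d.round(3),'turn',t.round(4),'tcp mm',(s['tool_pos']*1000).round(1),'gap',s['finger_gap'].round(4),'t',s['time_s'])
E
python3 -c "
from h import *
go([450,-142,300],0.018)"
```

```text
Traceback (most recent call last):
  File "h.py", line 25, in go
    print('shift cm',d.round(3),'turn',t.round(4),'tcp mm',(s['tool_pos']*1000).round(1),'gap',s['finger_gap'].round(4),'t',s['time_s'])
                                                                                               ^^^^^^^^^^^^^^^^^^^^^
AttributeError: 'float' object has no attribute 'round'
```

```bash
sed -i "s/s\['finger_gap'\].round(4)/round(s['finger_gap'],4)/" h.py
python3 -c "
from h import *
go([530,-142,300],0.018)"
```

```text
shift cm [ 43.185 -23.616  -5.504] turn [-1.800e-03 -1.000e-04  3.848e-01] tcp mm [ 225.3 -528.5  244.4] gap 0.0853 t 0.1
```

>>> step_arm(targets=[[0,0,-5.5,0,0,0,1],[5,-3,-8,0,0,0.04,1],[10,-5.5,-8,0,0,0.085,1],[15,-8.2,-8,0,0,0.13,1],[20,-11,-8,0,0,0.17,1],[25,-13.7,-8,0,0,0.22,1],[30,-16.4,-8,0,0,0.26,1],[35,-19.1,-7,0,0,0.3,1],[40,-21.9,-6,0,0,0.35,1],[43.2,-23.6,-5.5,0,0,0.385,1],[43.2,-23.6,-5.5,0,0,0.385,1],[43.2,-23.6,-5.5,0,0,0.385,1]])

```text
time_s: 1.6
tool_pos: [0.5299, -0.1429, 0.3001]
tool_rot: [1.0, 0.009, -0.0, 0.0]
ft_force: [0.0, 0.6, -0.4]
finger_gap: 0.0856
gripper_force: 0.0
```

```bash
python3 -c "
from h import *
go([543.5,-142.4,120],0.018)
c=cam('wrist');cv2.imwrite('pics/w1.png',c['color']);print(c['intrinsics'],c['k1'],c['cam_to_world'])
print(proj(c,[.5435,-.1424,.147]),proj(c,[.5435,-.1424,.055]))
"
```

```text
shift cm [ 1.372 -0.03  18.007] turn [ 0.0002  0.0007 -0.    ] tcp mm [ 529.9 -142.9  300.1] gap 0.0856 t 1.6
[[348.73597902   0.         314.00012882]
 [  0.         348.73597902 237.74870044]
 [  0.           0.           1.        ]] 0.01999403386413469 [[ 1.90578562e-02  9.64914355e-01  2.61872271e-01  5.97678305e-01]
 [-9.99818346e-01  1.84638099e-02  4.72901961e-03 -1.41572252e-01]
 [-2.72060917e-04 -2.61914826e-01  9.65090954e-01  4.28476463e-01]
 [ 0.00000000e+00  0.00000000e+00  0.00000000e+00  1.00000000e+00]]
(np.float64(313.8435251383581), np.float64(211.60033150800456)) (np.float64(313.90392519361274), np.float64(195.35665437479327))
```

View pics/w1.png

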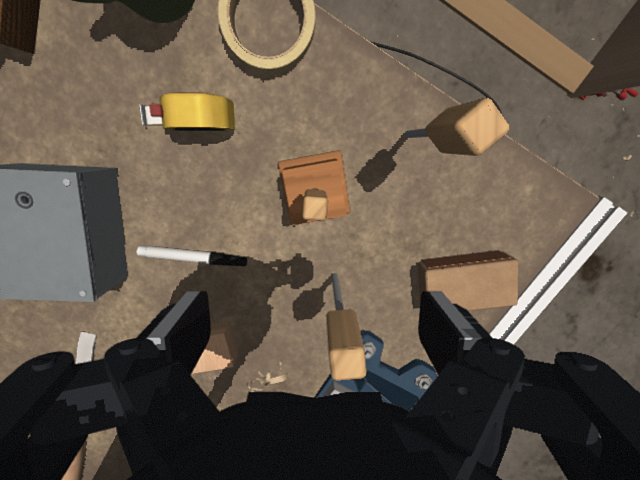

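The wrist view shows the pin's handle at (315,208) on the stand at (315,187). The taller lookalikes are at (345,345) and (475,125), clear of the fingers, and the case hole is at (24,200).

```bash
python3 -c "
from h import *
c=load('wrist');im=c['color'];hs=cv2.cvtColor(im,cv2.COLOR_BGR2HSV)
print(hs[196:230:3,314].tolist(), hs[205,296:334:3].tolist())
m=np.zeros(im.shape[:2],np.uint8); m[190:226,295:335]=1; m&=((hs[...,2]>185)&(hs[...,1]<125)).astype(np.uint8)
cs,_=cv2.findContours(m,0,1);k=max(cs,key=cv2.contourArea)
for z in (.147,):
  w=np.array([plane(c,*q[0],z)[:2] for q in k],np.float32)*1000;print(cv2.minAreaRect(w),cv2.boundingRect(k))
Z=np.array([[pt(c,u,v)[2] for u in range(300,332,3)] for v in range(190,228,3)]);print((Z*1000).astype(int))
cv2.imwrite('pics/w1c.png',cv2.resize(im[170:240,265:365],None,fx=6,fy=6,interpolation=2))
"
```

```text
[[15, 113, 120], [16, 112, 223], [17, 108, 230], [17, 111, 227], [17, 109, 226], [16, 111, 223], [16, 113, 207], [16, 113, 194], [13, 130, 139], [16, 72, 156], [17, 74, 156], [14, 74, 152]] [[13, 138, 85], [13, 140, 84], [14, 147, 78], [16, 114, 195], [16, 115, 222], [17, 110, 227], [17, 111, 227], [17, 109, 227], [16, 109, 226], [16, 113, 205], [16, 111, 161], [13, 146, 187], [13, 143, 184]]
((546.8554077148438, -143.18043518066406), (17.156177520751953, 17.03114128112793), 86.32704162597656) (304, 197, 22, 22)
[[ 55  54 108 111 107 106 105 103 100  55  54]
 [ 55  54 129 129 127 127 125 123 121  56  54]
 [ 54  55 144 145 145 144 143 141 141  55  55]
 [ 54 144 147 146 146 145 146 145 147 144  54]
 [ 55 144 147 146 145 146 146 147 146 146  56]
 [ 55 145 145 147 147 147 146 148 147 145  54]
 [ 55 145 146 146 146 146 146 146 145 144  54]
 [ 54 146 146 147 145 147 146 145 147  55  54]
 [ 55 145 146 146 146 147 146 146 146  55  54]
 [ 54 146 146 146 146 146 146 146 145  54  54]
 [ 54  54  54  55  54  55  54 143  -1   0   0]
 [ 54   0   0  -1   0  -1   0  -1   0   0  -1]
 [ -1   0  -1   0  -1   0  -1   0  -1  -1  -1]]
```

View pics/w1c.png

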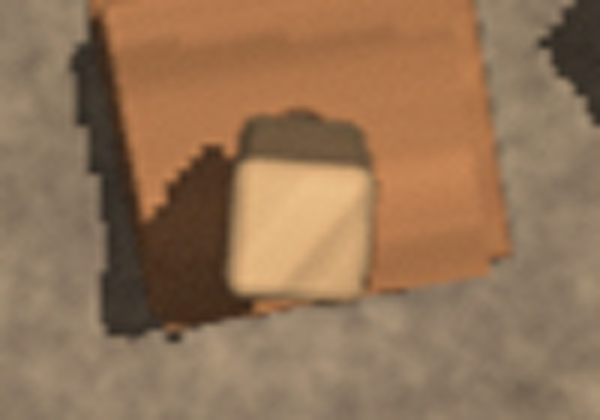

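>>> step_arm(targets=[[1.5,0,2,0,0,0.06,1],[1.5,0,6,0,0,0.06,1],[1.5,0,10,0,0,0.06,1],[1.5,0,13,0,0,0.06,1],[1.5,0,16,0,0,0.06,1],[1.5,0,18,0,0,0.06,1],[1.5,0,18,0,0,0.06,0],[1.5,0,18,0,0,0.06,-0.3],[1.5,0,18,0,0,0.06,-0.6],[1.5,0,18,0,0,0.06,-1],[1.5,0,18,0,0,0.06,-1],[1.5,0,18,0,0,0.06,-1]], grip_force=40)

```text
time_s: 3.15
tool_pos: [0.5458, -0.1427, 0.1212]
tool_rot: [1.0, -0.021, 0.001, 0.001]
ft_force: [-0.4, -1.6, 5.5]
finger_gap: 0.0191
gripper_force: 44.4
```

```bash
python3 -c "
from h import *
go([545,-143,220],-0.042);s=r.get_state();print(s['ft_force'],s['torque'],s['gripper_force'])
c=cam('wrist');cv2.imwrite('pics/w2.png',c['color'])
"
```

```text
shift cm [-0.067  0.043 -9.881] turn [ 0.0011 -0.0013 -0.    ] tcp mm [ 545.8 -142.7  121.2] gap 0.0191 t 3.15
[-0.3851761  -1.55991192  5.45835591] [-0.28710418  0.29111455 -0.01438922] 44.352489709854126
```

View pics/w2.png

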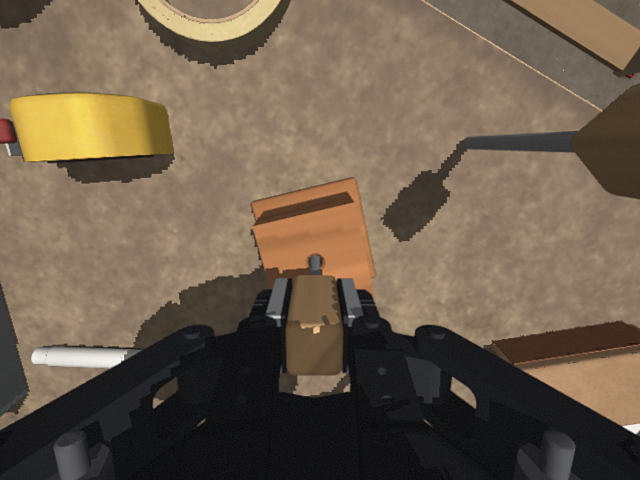

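The handle is gripped at (315,320), with the rod visible at (316,262) entering the stand. I'll lift it straight out.

>>> step_arm(targets=[[0,0,-0.5,0,0,0,-1],[0,0,-1.5,0,0,0,-1],[0,0,-3.5,0,0,0,-1],[0,0,-6,0,0,0,-1],[0,0,-8.5,0,0,0,-1],[0,0,-10.5,0,0,0,-1],[0,0,-10.5,0,0,0,-1],[0,0,-10.5,0,0,0,-1]])

```text
time_s: 4.2
tool_pos: [0.5447, -0.1418, 0.2243]
tool_rot: [1.0, -0.021, -0.001, -0.0]
ft_force: [0.0, 0.2, 0.1]
finger_gap: 0.0197
gripper_force: 43.8
```

```bash
python3 -c "
from h import *
go([536,149.5,225],-0.042);s=r.get_state();print(s['ft_force'],s['torque'],s['gripper_force'])
"
```

```text
shift cm [ -2.1   -29.071  -0.037] turn [-0.0009  0.0016 -0.0001] tcp mm [ 544.7 -141.8  224.3] gap 0.0197 t 4.2
[0.04414372 0.20593632 0.07497256] [ 0.02513615 -0.04307138  0.01247161] 43.75641882419586
```

>>> step_arm(targets=[[-0.2,-2,0,0,0,0,-1],[-0.5,-6,0,0,0,0,-1],[-0.8,-11,0,0,0,0,-1],[-1.2,-16,0,0,0,0,-1],[-1.5,-21,0,0,0,0,-1],[-1.9,-26,0,0,0,0,-1],[-2.1,-29.1,0,0,0,0,-1],[-2.1,-29.1,1,0,0,0,-1],[-2.1,-29.1,2.3,0,0,0,-1],[-2.1,-29.1,2.3,0,0,0,-1],[-2.1,-29.1,2.3,0,0,0,-1]])

```text
time_s: 5.58
tool_pos: [0.5366, 0.1486, 0.2021]
tool_rot: [1.0, -0.022, -0.0, 0.0]
ft_force: [0.4, 0.2, -0.5]
finger_gap: 0.0192
gripper_force: 43.8
```

```bash
python3 -c "
from h import *
go([536,149.5,200],-0.042)
c=cam('wrist');im=c['color'];s=r.get_state()
t=s['tool_pos'];print(proj(c,[t[0],t[1],t[2]-.111]),proj(c,[.5343,.1494,.075]))
cv2.imwrite('pics/w3.png',cv2.resize(im[180:300,240:400],None,fx=5,fy=5,interpolation=2))
"
```

```text
shift cm [-0.066 -0.091  0.212] turn [ 0.0001  0.0004 -0.0016] tcp mm [536.6 148.6 202.1] gap 0.0192 t 5.575
(np.float64(314.13261826493533), np.float64(241.40273994408165)) (np.float64(313.3503004338521), np.float64(238.77385298194397))
```

View pics/w3.png

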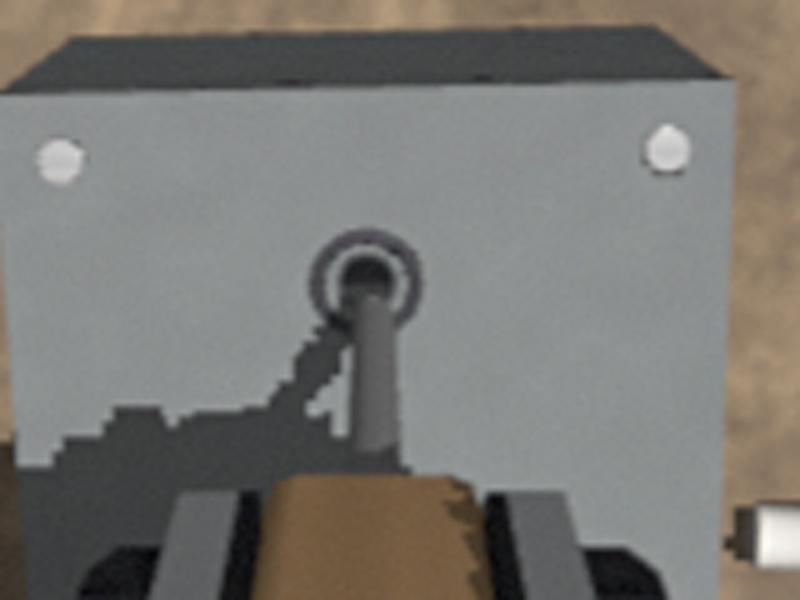

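The enlarged wrist view shows the lid's ring centred near crop (365,283) and the rod tip near crop (373,310), just short of the hole. The rod lies on the tool axis. I'll convert these to mm.

```bash
python3 -c "
from h import *
c=load('wrist');im=c['color'];g=cv2.cvtColor(im,cv2.COLOR_BGR2GRAY)
# ring: fit ellipse on dark ring pixels at upper part
G=cv2.resize(g[180:300,240:400],None,fx=5,fy=5,interpolation=2)
pts=[]
for a in np.radians(np.arange(170,371,5)):
    rr=np.arange(38,72);x=365+rr*np.cos(a);y=283+rr*np.sin(a)
    v=G[y.astype(int),x.astype(int)].astype(float); d=np.gradient(cv2.GaussianBlur(v[None],(7,1),2)[0]); k=d[8:].argmax()+8; pts.append((x[k],y[k]))
e=cv2.fitEllipse(np.array(pts,np.float32));print(e)
h=plane(c,240+(e[0][0]+.5)/5-.5,180+(e[0][1]+.5)/5-.5,.075)*1000
t=plane(c,314.2,241.4,.091)*1000;print('hole',h,'tip',t, 'tcp->',h[:2])
s=r.get_state();go([s['tool_pos'][0]*1000+h[0]-t[0],s['tool_pos'][1]*1000+h[1]-t[1],197],-.042)
"
```

```text
((365.56781005859375, 281.98956298828125), (105.60956573486328, 113.87750244140625), 73.54386138916016)
hole [536.50103277 149.78846284  75.        ] tip [536.71345117 148.65280867  91.        ] tcp-> [536.50103277 149.78846284]
shift cm [-0.026 -0.113  0.555] turn [-0.     -0.0004 -0.0014] tcp mm [536.9 148.7 202.5] gap 0.0198 t 5.625
```

>>> step_arm(targets=[[-0.02,-0.11,0.5,0,0,0,-1],[-0.02,-0.11,1.3,0,0,0,-1],[-0.02,-0.11,1.6,0,0,0,-1],[-0.02,-0.11,1.75,0,0,0,-1],[-0.02,-0.11,1.75,0,0,0,-1]])

```text
time_s: 6.25
tool_pos: [0.5364, 0.1505, 0.1847]
tool_rot: [1.0, -0.021, -0.0, -0.0]
ft_force: [-0.5, -1.5, 0.1]
finger_gap: 0.0195
gripper_force: 43.8
```

```bash
python3 -c "
from h import *
go([536.5,149.8,188],-.042);s=r.get_state();print(s['ft_force'],s['torque'])
c=cam('wrist');im=c['color']
cv2.imwrite('pics/w4.png',cv2.resize(im[180:300,240:400],None,fx=5,fy=5,interpolation=2))
"
```

```text
shift cm [ 0.012  0.07  -0.326] turn [-0.      0.0001 -0.0002] tcp mm [536.4 150.5 184.7] gap 0.0195 t 6.25
[-0.50019328 -1.51643386  0.13644177] [-0.00558373  0.04230445  0.00472539]
```

View pics/w4.png

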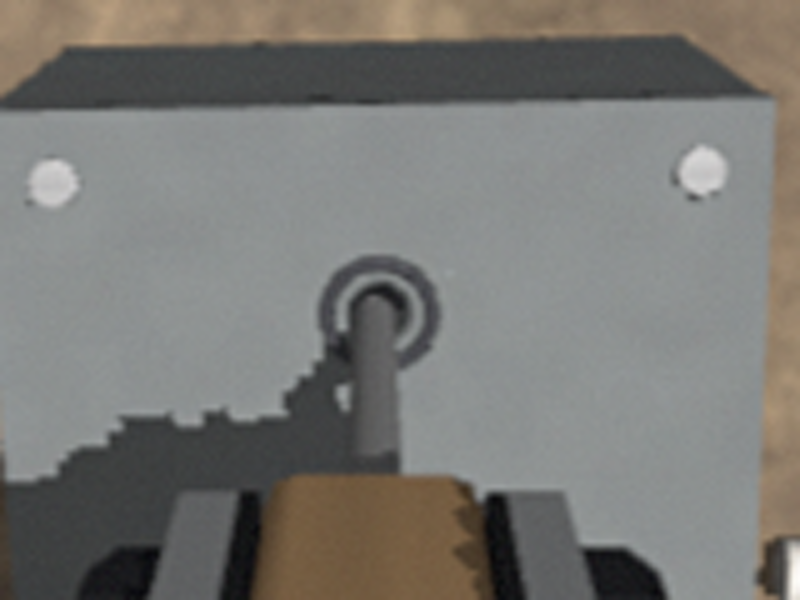

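The view shows the tip entering the hole, slightly to its left (rod at crop x=374, ring centre at x=380). This agrees with the -1.5 N side force. I'll nudge right and go down gently.

>>> step_arm(targets=[[0,0.06,0,0,0,0,-1],[0,0.06,0.2,0,0,0,-1],[0,0.06,0.4,0,0,0,-1],[0,0.06,0.4,0,0,0,-1]])

```text
time_s: 6.8
tool_pos: [0.5362, 0.1499, 0.1805]
tool_rot: [1.0, -0.021, -0.0, 0.0]
ft_force: [0.1, 0.5, -0.2]
finger_gap: 0.0197
gripper_force: 43.8
```

>>> step_arm(targets=[[0,0,0.3,0,0,0,-1],[0,0,0.6,0,0,0,-1],[0,0,0.9,0,0,0,-1],[0,0,1.2,0,0,0,-1],[0,0,1.4,0,0,0,-1],[0,0,1.4,0,0,0,-1]])

```text
time_s: 7.55
tool_pos: [0.5363, 0.1499, 0.1666]
tool_rot: [1.0, -0.021, -0.0, 0.0]
ft_force: [0.5, 0.8, -0.4]
finger_gap: 0.0199
gripper_force: 43.8
```

>>> step_arm(targets=[[0,0,0.2,0,0,0,-1],[0,0,0.4,0,0,0,-1],[0,0,0.5,0,0,0,-1],[0,0,0.5,0,0,0,-1]])

```text
time_s: 8.05
tool_pos: [0.5363, 0.1499, 0.1617]
tool_rot: [1.0, -0.021, -0.0, -0.0]
ft_force: [0.7, -0.1, -0.5]
finger_gap: 0.0196
gripper_force: 43.8
```

>>> step_arm(targets=[[0,0,0.2,0,0,0,-1],[0,0,0.4,0,0,0,-1],[0,0,0.5,0,0,0,-1],[0,0,0.5,0,0,0,-1]])

```text
time_s: 8.55
tool_pos: [0.5363, 0.1499, 0.1567]
tool_rot: [1.0, -0.021, -0.0, 0.0]
ft_force: [-0.9, 0.1, -0.5]
finger_gap: 0.0196
gripper_force: 43.8
```

>>> step_arm(targets=[[0,0,0.2,0,0,0,-1],[0,0,0.4,0,0,0,-1],[0,0,0.5,0,0,0,-1],[0,0,0.5,0,0,0,-1]])

```text
time_s: 9.05
tool_pos: [0.5363, 0.1499, 0.1517]
tool_rot: [1.0, -0.021, -0.0, 0.0]
ft_force: [0.1, -0.3, 0.1]
finger_gap: 0.0195
gripper_force: 43.8
```

>>> step_arm(targets=[[0,0,0.2,0,0,0,-1],[0,0,0.4,0,0,0,-1],[0,0,0.5,0,0,0,-1],[0,0,0.5,0,0,0,-1]])

```text
time_s: 9.55
tool_pos: [0.5363, 0.1499, 0.1467]
tool_rot: [1.0, -0.021, -0.0, 0.0]
ft_force: [-0.5, -0.1, -0.6]
finger_gap: 0.0194
gripper_force: 43.8
```

>>> step_arm(targets=[[0,0,0.2,0,0,0,-1],[0,0,0.4,0,0,0,-1],[0,0,0.5,0,0,0,-1],[0,0,0.5,0,0,0,-1]])

```text
time_s: 10.05
tool_pos: [0.537, 0.1499, 0.143]
tool_rot: [1.0, -0.021, 0.001, -0.0]
ft_force: [-1.9, -0.1, 5.8]
finger_gap: 0.0197
gripper_force: 44.6
```

Contact with the latch at about 5.8 N. I'll press on in 1 mm steps.

>>> step_arm(targets=[[0,0,0.1,0,0,0,-1],[0,0,0.15,0,0,0,-1],[0,0,0.15,0,0,0,-1]])

```text
time_s: 10.42
tool_pos: [0.537, 0.1499, 0.1418]
tool_rot: [1.0, -0.021, 0.001, -0.0]
ft_force: [-2.0, 0.2, 7.8]
finger_gap: 0.0194
gripper_force: 44.7
```

>>> step_arm(targets=[[0,0,0.1,0,0,0,-1],[0,0,0.1,0,0,0,-1],[0,0,0.1,0,0,0,-1]])

```text
time_s: 10.8
tool_pos: [0.537, 0.1499, 0.1408]
tool_rot: [1.0, -0.021, 0.001, -0.0]
ft_force: [-2.4, -0.4, 7.5]
finger_gap: 0.0198
gripper_force: 44.8
```

>>> step_arm(targets=[[0,0,0.08,0,0,0,-1],[0,0,0.08,0,0,0,-1],[0,0,0.08,0,0,0,-1]])

```text
time_s: 11.18
tool_pos: [0.5371, 0.1499, 0.14]
tool_rot: [1.0, -0.021, 0.001, 0.0]
ft_force: [-1.2, 0.3, 7.1]
finger_gap: 0.0193
gripper_force: 44.8
```

```bash
cat > tr.py <<'E'
from h import *
# tray front plate top edge, seen by scene camera: highest-range deviations from the first picture near the front
a=load('scene') if __import__('os').path.exists('last_scene.npz') else None
import shutil,os
if not os.path.exists('scene_first.npz'): shutil.copy('last_scene.npz','scene_first.npz')
a=dict(np.load('scene_first.npz')); c=cam('scene')
Q=[]
for v in range(320,430,2):
    for u in range(240,380,2):
        if c['range_z'][v,u]>0 and a['range_z'][v,u]>0 and a['range_z'][v,u]-c['range_z'][v,u]>.006:
            p=pt(c,u,v)
            if .005<p[2]<.075 and .08<p[1]<.22 : Q.append(p)
Q=np.array(Q)*1000; print(len(Q)); 
if len(Q): print('minx pct',np.percentile(Q[:,0],[2,10,50]),Q.mean(0))
s=r.get_state();print(s['ft_force'],s['tool_pos'],s['time_s'])
E
python3 tr.py
```

```text
1
minx pct [422.91298243 422.91298243 422.91298243] [422.91298243 113.04412372   7.60229071]
[-1.6792198  -0.39751172  7.60826217] [0.53706811 0.14994773 0.14003465] 11.225
```

>>> step_arm(targets=[[0,0,0,0,0,0,-1],[0,0,0,0,0,0,-1],[0,0,0,0,0,0,-1],[0,0,0,0,0,0,-1]])

```text
time_s: 11.72
tool_pos: [0.537, 0.1499, 0.14]
tool_rot: [1.0, -0.021, 0.001, -0.0]
ft_force: [-2.1, 0.6, 7.4]
finger_gap: 0.0194
gripper_force: 44.8
```

```bash
python3 tr.py
```

```text
1
minx pct [478.37999591 478.37999591 478.37999591] [478.37999591 207.54389072  27.36314842]
[-1.29479606 -0.01984295  6.97254557] [0.53707179 0.14991021 0.14004228] 11.775
```

```bash
python3 -c "
from h import *
a=dict(np.load('scene_first.npz'));c=load('scene')
for q in [(310,350),(310,360),(300,375),(330,345),(280,330)]: print(q,(pt(a,*q)*1000).round(),(pt(c,*q)*1000).round())
"
```

```text
(310, 350) [424. 156.  43.] [425. 156.  41.]
(310, 360) [424. 157.  20.] [425. 156.  19.]
(300, 375) [427. 175.  -3.] [426. 176.  -0.]
(330, 345) [424. 117.  22.] [423. 117.  22.]
(280, 330) [458. 182.  77.] [460. 180.  74.]
```

The tray hasn't moved yet, so I'll press a little further.

>>> step_arm(targets=[[0,0,0.08,0,0,0,-1],[0,0,0.08,0,0,0,-1],[0,0,0.08,0,0,0,-1],[0,0,0.08,0,0,0,-1]])

```text
time_s: 12.28
tool_pos: [0.537, 0.1499, 0.1389]
tool_rot: [1.0, -0.021, 0.001, -0.0]
ft_force: [-0.6, -0.6, 6.7]
finger_gap: 0.019
gripper_force: 44.5
```

```bash
cat > q.py <<'E'
from h import *
c=cam('scene')
print((pt(c,310,350)*1000).round(),(pt(c,330,345)*1000).round());F=[]
for i in range(1): s=r.get_state(); print(s['ft_force'],s['torque'],s['tool_pos'],s['tool_rot'])
E
python3 q.py
```

```text
[415. 164.  57.] [411. 128.  42.]
[-0.84338825 -0.80654769  5.09710531] [-0.0252367   0.37614689  0.02015989] [0.53701365 0.14991302 0.13887394] [ 9.99777942e-01 -2.10607272e-02  7.15146153e-04  5.25133155e-06]
```

It tripped: the force has dropped and the tray is moving. I'll hold here.

>>> step_arm(targets=[[0,0,0,0,0,0,-1],[0,0,0,0,0,0,-1],[0,0,0,0,0,0,-1],[0,0,0,0,0,0,-1],[0,0,0,0,0,0,-1],[0,0,0,0,0,0,-1],[0,0,0,0,0,0,-1],[0,0,0,0,0,0,-1],[0,0,0,0,0,0,-1],[0,0,0,0,0,0,-1],[0,0,0,0,0,0,-1],[0,0,0,0,0,0,-1]])

```text
time_s: 13.82
tool_pos: [0.537, 0.1499, 0.1389]
tool_rot: [1.0, -0.021, 0.001, -0.0]
ft_force: [-0.8, -0.1, 6.0]
finger_gap: 0.0195
gripper_force: 44.5
```

```bash
python3 q.py; python3 tr.py
```

```text
[436. 146.  24.] [418. 122.  30.]
[-1.18936227 -0.33661191  5.32030642] [-0.11326825  0.40466826  0.0437517 ] [0.53700441 0.14988412 0.13885016] [ 9.99777848e-01 -2.10655951e-02  7.03124467e-04  3.29549417e-06]
528
minx pct [378.88616239 379.64352741 382.38759224] [394.0141589  157.94829544  33.57362772]
[-1.32411219 -0.35469104  6.251381  ] [0.53701382 0.14990044 0.13888432] 13.925
```

The tray is about 44 mm out and still travelling. Withdrawing.

>>> step_arm(targets=[[0,0,-0.5,0,0,0,-1],[0,0,-1.5,0,0,0,-1],[0,0,-3,0,0,0,-1],[0,0,-4.5,0,0,0,-1],[0,0,-6,0,0,0,-1],[0,0,-7.5,0,0,0,-1],[0,0,-8.7,0,0,0,-1],[0,0,-8.7,0,0,0,-1],[0,0,-8.7,0,0,0,-1]])

```text
time_s: 15.05
tool_pos: [0.5361, 0.1498, 0.2241]
tool_rot: [1.0, -0.021, -0.001, 0.0]
ft_force: [-0.2, -0.4, -1.3]
finger_gap: 0.0197
gripper_force: 43.9
```

```bash
python3 tr.py; python3 -c "
from h import *
go([544.7,-142.2,187],-.042)"
```

```text
637
minx pct [364.07362241 364.70234405 382.03215989] [384.30513405 157.84432105  32.77314696]
[-0.46142047  0.34099891 -0.41701624] [0.53593064 0.14985315 0.22389104] 15.1
shift cm [ 2.114 29.142  3.69 ] turn [ 0.0001  0.0015 -0.0002] tcp mm [535.9 149.9 223.9] gap 0.0196 t 15.1
```

>>> step_arm(targets=[[0.2,2,0,0,0,0,-1],[0.5,6,0,0,0,0,-1],[0.8,11,0,0,0,0,-1],[1.2,16,0,0,0,0,-1],[1.5,21,0,0,0,0,-1],[1.9,26,0,0,0,0,-1],[2.1,29.15,0,0,0,0,-1],[2.1,29.15,1.5,0,0,0,-1],[2.1,29.15,3.7,0,0,0,-1],[2.1,29.15,4.5,0,0,0,-1],[2.1,29.15,4.5,0,0,0,-1]])

```text
time_s: 16.48
tool_pos: [0.5444, -0.1415, 0.1787]
tool_rot: [1.0, -0.021, -0.001, -0.0]
ft_force: [1.4, 0.7, -0.7]
finger_gap: 0.0197
gripper_force: 43.9
```

```bash
python3 -c "
from h import *
go([544.7,-142.2,170],-.042)
c=cam('wrist');im=c['color'];t=r.get_state()['tool_pos'];print(proj(c,t-[0,0,.111]))
cv2.imwrite('pics/w5.png',cv2.resize(im[180:300,240:400],None,fx=5,fy=5,interpolation=2))
"
```

```text
shift cm [0.033 0.065 0.873] turn [-0.0009  0.0019  0.0005] tcp mm [ 544.4 -141.5  178.7] gap 0.0197 t 16.475
(np.float64(314.86220213221213), np.float64(240.89195395470588))
```

View pics/w5.png

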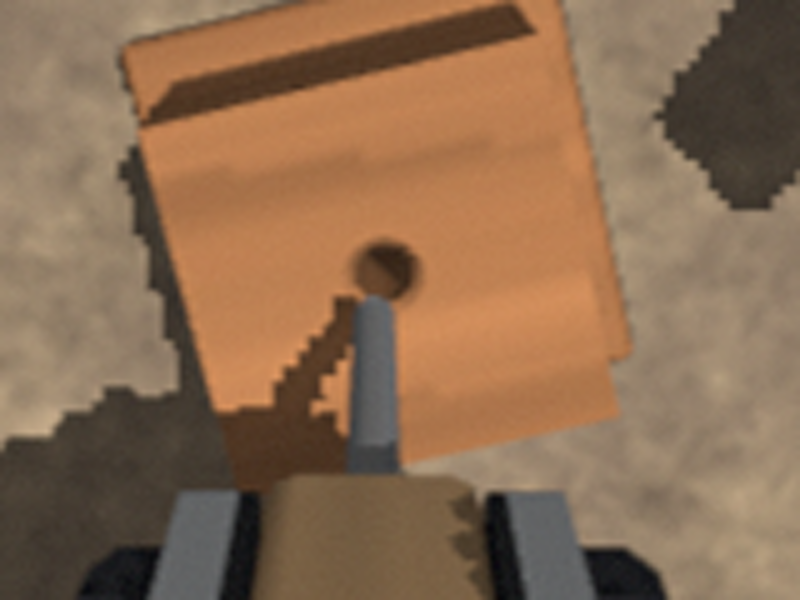

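The hole's mouth is at crop (386,271). The rod end is at (374,295), so the tip centre is about (374,310). I'll compute the offset.

```bash
python3 -c "
from h import *
c=load('wrist');h=plane(c,316.8,233.8,.055)*1000;t=plane(c,314.5,241.2,.0677)*1000;print(h,t,h-t)
s=r.get_state();p=s['tool_pos']*1000;go([p[0]+h[0]-t[0],p[1]+h[1]-t[1],168],-.042)"
```

```text
[ 546.5936644  -143.40537739   55.        ] [ 544.51763717 -141.60346695   67.7       ] [  2.07602723  -1.80191043 -12.7       ]
shift cm [0.215 0.172 1.174] turn [-0.0001  0.0002  0.0004] tcp mm [ 545.  -141.9  179.7] gap 0.0196 t 16.525
```

>>> step_arm(targets=[[0.17,0.14,0.5,0,0,0,-1],[0.17,0.14,1,0,0,0,-1],[0.17,0.14,1.2,0,0,0,-1],[0.17,0.14,1.4,0,0,0,-1],[0.17,0.14,1.4,0,0,0,-1]])

```text
time_s: 17.15
tool_pos: [0.5466, -0.1437, 0.1656]
tool_rot: [1.0, -0.021, -0.0, -0.0]
ft_force: [0.4, -0.2, -0.7]
finger_gap: 0.0193
gripper_force: 43.9
```

>>> step_arm(targets=[[-0.02,-0.04,0.1,0,0,0,-1],[-0.02,-0.04,0.3,0,0,0,-1],[-0.02,-0.04,0.5,0,0,0,-1],[-0.02,-0.04,0.5,0,0,0,-1]])

```text
time_s: 17.65
tool_pos: [0.5464, -0.1432, 0.1604]
tool_rot: [1.0, -0.021, -0.0, -0.0]
ft_force: [-0.4, 0.1, -0.7]
finger_gap: 0.0192
gripper_force: 43.9
```

In the hole with no contact force. I'll go down most of the way.

>>> step_arm(targets=[[0,0,0.4,0,0,0,-1],[0,0,0.9,0,0,0,-1],[0,0,1.4,0,0,0,-1],[0,0,1.9,0,0,0,-1],[0,0,2.4,0,0,0,-1],[0,0,2.9,0,0,0,-1],[0,0,3.4,0,0,0,-1],[0,0,3.4,0,0,0,-1]])

```text
time_s: 18.65
tool_pos: [0.5462, -0.1431, 0.1261]
tool_rot: [1.0, -0.021, -0.0, -0.0]
ft_force: [-0.2, -0.2, -0.0]
finger_gap: 0.02
gripper_force: 43.9
```

>>> step_arm(targets=[[0,0,0.2,0,0,0,-1],[0,0,0.4,0,0,0,-1],[0,0,0.5,0,0,0,-1],[0,0,0.6,0,0,0,-1],[0,0,0.6,0,0,0,-1]])

```text
time_s: 19.27
tool_pos: [0.5467, -0.1434, 0.1212]
tool_rot: [1.0, -0.021, 0.0, 0.0]
ft_force: [-1.1, 0.6, 4.3]
finger_gap: 0.0196
gripper_force: 44.4
```

At the bottom: same height as the original seat, 4.3 N. I'll release.

>>> step_arm(targets=[[0,0,0,0,0,0,-0.4],[0,0,0,0,0,0,-0.2],[0,0,0,0,0,0,0.2],[0,0,0,0,0,0,0.6],[0,0,0,0,0,0,0.6],[0,0,-2,0,0,0,0.6],[0,0,-5,0,0,0,0.6],[0,0,-9,0,0,0,0.6],[0,0,-13,0,0,0,0.6],[0,0,-18,0,0,0,0.6],[0,0,-18,0,0,0,0.6],[0,0,-18,0,0,0,0.6]])

```text
time_s: 20.78
tool_pos: [0.5463, -0.1432, 0.3001]
tool_rot: [1.0, -0.021, -0.0, -0.0]
ft_force: [-0.4, 0.1, -0.1]
finger_gap: 0.0685
gripper_force: 0.0
```

```bash
python3 tr.py; python3 - <<'E'
from h import *
s=load('scene'); c=cam('wrist'); cv2.imwrite('pics/s9.png',np.hstack([s['color'][130:430,200:520],c['color'][100:400,160:480]]))
u,v=map(int,proj(c,[.546,-.143,.147]));print([int(pt(c,u+a,v+b)[2]*1000) for a in(-6,0,6) for b in(-4,0,4)])
E
```

```text
640
minx pct [363.92145176 364.61815326 382.25324728] [384.41700809 157.98869669  32.80697528]
[-0.02488421  0.17945831 -0.80707239] [ 0.54593249 -0.14299369  0.29916528] 20.825
[147, 145, 145, 144, 147, 145, 147, 147, 146]
```

View pics/s9.png

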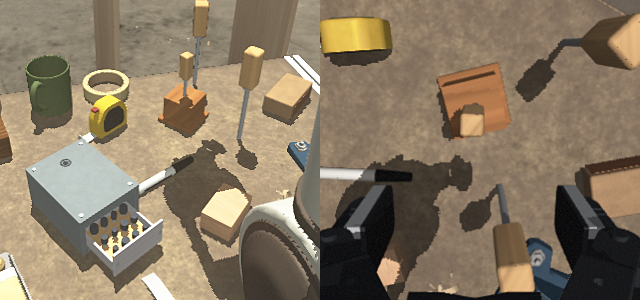

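The picture shows the tray fully out at (125,240) and the pin upright in the stand at (186,90), with its top at 146 mm as at the start. The bystanders are unmoved and the gripper is clear.

```bash
python3 -c "
from rig import r
print(r.close_job())"
```

```text
the job is handed in; nothing more can be done
None
```

The job is handed in at about 21 s of the 64 s allowed: the tray is fully out (about 60 mm), the pin is back home in its stand, no wrist-force reading while pressing exceeded 8 N, and the bystanders look unmoved; no verdict was returned.

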